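# Roll the thumbwheel to set a board holder to its gauge mark

## Task

Set the board holder's width: with a fingertip pressed lightly on the crown of its ribbed thumbwheel, roll the wheel stroke by stroke until the sliding rail has closed in and its pointer lines up with the white line on the gauge rider. Move the rail only by means of the wheel, do not push the rail or the rider, do not grip or lift anything, and leave the two relays and the tweezers beside the holder where they lie. Finish with the hand clear.

Things in the scene. Friction and masses are not known exactly. Their poses are not given: they have to be found in the camera images.
- board_holder: Foot of the board holder, bolted down; origin on its underside, z up. It carries on rubber mounts a dark steel deck plate, own x -60 to +50, y -100 to +122, z 14 to 26 mm. y is the sliding direction, within 0.5 rad of world y: fixed rail (top z 52) at y = -90, grey wheel housing (50 x 74 mm, top z 76) centred at y = +83, sliding rail (top z 64) between them, rider scale along the -x edge.
- wheel_top (a point): Crown (highest point) of the dark ribbed thumbwheel, mid-width: 86 mm above the worktop, 10 mm above the housing top. Wheel 60 mm across, 26 mm wide, axle level along the holder's x. It sinks with the deck on its rubber mounts, 0.7 mm per newton (6 mm at most); 3 to 5 mm of press gives a shut fingertip grip enough to drag the crown along the holder's y. The point does not turn.
- rail (a joint): Travel of the sliding rail in m, 0 fully open (as at the start), growing as it closes toward the fixed rail (to 0.080). Geared to the wheel.
- pointer (a point): Tip of the small bright pointer (3 mm wide, 34.5 mm above the worktop) at the scale end of the sliding rail. The rail is an aluminium bar 80 x 12 x 26 mm across the holder, on two rods.
- mark (a point): The gauge mark: end, beside the pointer's path, of the white line (3 mm wide) across the black gauge rider (12 x 16 x 8 mm) on the scale, given at the pointer's height, with the holder's axes. The rider is clamped 22 to 50 mm from the pointer at the start, toward the fixed rail. The pointer is on the mark when both have the same y in the holder's frame.
- relay_0: Loose white relay with an amber top, 35 x 28 x 26 mm, standing behind the holder. Origin at its underside.
- relay_1: Loose black relay, 35 x 28 x 22 mm, standing to the left of the holder, near the housing. Origin at its underside.
- tweezers: Loose steel tweezers, 124 x 14 x 8 mm, lying in front of the holder. Origin at the underside.
- wheel (a joint): Turn of the thumbwheel in rad, 0 at the start, growing as its crown is dragged toward the fixed rail (holder's -y), which closes the sliding rail in; the other way opens it. Endless; about 1 N at the rim turns it, and it stays where it is left. One radian (30 mm at the rim) moves the rail 10 mm.
- deck (a joint): Sinking of the whole deck (wheel, rails and rider with it) on its rubber mounts in m: 0 at rest, positive when pressed down (to 0.006), negative if pulled up.

How it is judged:
At the end, for the whole second after the job is handed in: The sliding rail is at rest with its pointer within 2.5 mm of the gauge mark along the sliding direction (y of pointer in the frame of mark between -0.0025 and 0.0025 m and velocity of joint rail between -0.002 and 0.002 m/s); the robot touches nothing.
It fails at once if the sliding rail is pushed directly instead of by the wheel (over 1 N) (contact force between any of the fingers, the arm and rail above 1 N).
It fails at once if the gauge rider is pushed (over 2 N) (contact force between any of the fingers, the arm and rider above 2 N).
It fails at once if the holder is lifted on its mounts (over 2 mm) (value of joint deck below -0.002 m).
It fails at once if a relay or the tweezers are moved or lifted (over 15 mm) (distance of any of relay_0, relay_1, tweezers from where it was at the start of the episode above 0.015 m).
It fails at once if the wheel is pinched or pressed hard (over 25 N) (contact force between the fingers and wheel above 25 N).
It also fails if it takes over 61 s, if anything falls off the work surface, if the arm or the gripper's body presses on something with over 40 N, if the wrist force passes 120 N, or if a joint passes its speed limit or range.

## Robot

A 6-joint arm with a two-finger parallel gripper is mounted at the origin on a cart in front of the work surface, level with it; the furniture and walls round the work are solid. World frame = base frame: x ahead of the robot, y to its left, z up, the work surface at z = 0. Lengths are in m, angles in rad, forces in N, time in s.
With the tool pointing down it reaches from about 0.325 to 0.75 m from the base axis. Payload 7.6 kg.
Tool frame: the origin (TCP) lies at the centre of the arm's flange, where the gripper is bolted on; the fingertips stand 173 mm ahead of it and the grasp point (between the pads) lies 155 mm ahead of it (manip.grasp_offset is the distance from the TCP to the grasp point, in m); z points along the fingers, y is the direction in which the jaws open and shut (so a half turn about z gives the same grasp; the last joint's range is limited). The gripper opens to 85 mm and grips with 20 to 120 N. Pads are 22 mm wide; open, the fingers measure 114 mm over their backs; the gripper's body (76 mm by 85 mm) begins 54 mm behind the grasp point. The pads swing forward as they close: fully open they stand 13 mm farther back than shut.
Start: joints at [-0.07, 0.052, 1.401, -0, 1.689, -0.07], TCP at [0.525, 0, 0.405] pointing down, gripper open.
Joint ranges: [-2.9, 2.9], [-0.91, 2.17], [0.12, 2.37], [-1.06, 4.2], [0.26, 2.73], [-2.93, 2.93]. Speed limits (rad/s): [2.57, 2.57, 3.01, 3.14, 3.14, 3.14].

## Interface

Orientations are given as a 3x3 rotation matrix whose columns are the frame's x, y, z axes.
In Python, from cell import manip, capture, nets gives the robot as it stands.
- The arm moves only by the shell command python3 -m crank 'ROWS' [OPENING] [FORCE]. ROWS is JSON, a list of rows, each a list of 4 numbers: the shift along the tool's x, y, z in m, then the turn about the tool's z in rad. In form: [[dx, dy, dz, yaw], ...]. A call has 1 to 20 rows; each row shifts and turns the commanded pose from where the row before left it, along the tool's axes as they then stand; what a row does not reach is not made up. A row lasts 1/10 s, in which the tool goes at most 50 mm and 8.59 degrees, less where a joint would pass 70% of its speed; a pose out of reach is approached as far as the arm can. A call with a gripper value outside its range is refused whole. OPENING is the opening in per cent of the stroke, from 0 (shut) to 100 (fully open), set as the call begins (- or left out, the last holds). The fingers move at their own pace and stop on an object; FORCE is the grip in N (left out, the last holds). Time passes only in rows, so rows that do not move let the fingers close. It gives the time, the measured TCP pose, the force and the opening at its end, in the units of the state.
- manip.state(): the state, without advancing time (a new reading comes with each control period).
- capture(name): name is "scene" or "side" or "wrist"; returns a dict with "frame" (400x640x3 uint8, blue, green, red), "fx", "fy", "cx", "cy" (pixels), "rvec" (rotation vector, rad) and "tvec" (3), from world to camera coordinates, as OpenCV has them; the wrist camera has in their place "tool_from_camera" (4x4, takes a point from camera to tool coordinates, whose origin is the TCP and whose axes are the flange's). Camera axes: x right, y down, z forward; pixel columns grow to the right and rows downward; lengths in m; the calibration is good to about 2 mm. The wrist camera is an equidistant fisheye: a pixel r from the principal point sees the ray r / f radians off the axis. A picture is of the moment at which its call begins: read the wrist's pose just before it. There is no depth.
- manip.finish_job(): hands the job in, once; it reports no verdict.
Trained networks look in a picture, given as the dict that the camera call returned (one of the last four; its "shot" number tells which), for a name from the list of things; names that differ only in an ending like _2 or _b are one class to them, and where a whole thing is asked for, a point or a joint stands for the part that bears it (a point fixed in the world has none). Each returns a list of dicts, best first, with "score" (0 to 1); they miss things now and then, are a little off and sometimes report something else, mostly with a low value. They report only what shows in the picture. A call takes as long as a camera call.
- nets.trace(name, picture): "pixels" (400x640 bool, what is visible of it) and "xy" ([column, row] in pixels, amid what is visible of it).
The state is a dict: "time": time; "q": joint angles; "qd": joint speeds; "tau": joint torques, N m; "ee_pos": TCP position; "ee_rot": TCP orientation; "contact_force": force on the tool from outside, world axes, zero at the start; "wrist_torque": the same for the moment, N m; "width": opening from 0.0 (shut) to 1.0 (fully open).
Only numpy, scipy, OpenCV 4.12 (cv2) and the standard library are available. Lean on these libraries where they do the work, as an engineer would, in place of code of your own. Each camera call takes 0.05 s, during which the arm holds its last target.

## Working session

There is one attempt and no reset: what is moved stays moved. The work goes in short steps, Python scripts to look and compute and a shell command to move; the robot and the scene stay as the last step left them, time stands still between calls to the robot, and variables do not carry over. Pictures are saved under pics/ and viewed, and the job is handed in when it is done.

```bash
mkdir -p pics; ls; cat > h.py <<'E'
import numpy as np, cv2
from cell import manip, capture, nets
def ray(c,px):
    K=np.array([[c['fx'],0,c['cx']],[0,c['fy'],c['cy']],[0,0,1.]])
    R=cv2.Rodrigues(np.array(c['rvec'],float))[0]; t=np.array(c['tvec'],float).ravel()
    d=R.T@np.linalg.inv(K)@np.array([px[0],px[1],1.]); o=-R.T@t
    return o,d
def at_z(c,px,z):
    o,d=ray(c,px); return o+d*(z-o[2])/d[2]
def tri(c1,p1,c2,p2):
    o1,d1=ray(c1,p1);o2,d2=ray(c2,p2)
    s=np.linalg.lstsq(np.stack([d1,-d2],1),o2-o1,rcond=None)[0]
    a=o1+s[0]*d1;b=o2+s[1]*d2
    return (a+b)/2,np.linalg.norm(a-b)
def wray(c,px,pos,R):
    T=np.array(c['tool_from_camera']);u=(px[0]-c['cx'])/c['fx'];v=(px[1]-c['cy'])/c['fy']
    th=np.hypot(u,v);k=np.sin(th)/th if th>1e-9 else 1
    d=R@T[:3,:3]@np.array([u*k,v*k,np.cos(th)]);o=pos+R@T[:3,3]
    return o,d
def w_at_z(c,px,pos,R,z):
    o,d=wray(c,px,pos,R);return o+d*(z-o[2])/d[2]
E
python3 - <<'E'
from h import *
s=manip.state();print({k:np.round(v,3) if not isinstance(v,str) else v for k,v in s.items()})
for n in ['scene','side','wrist']:
    p,R=np.array(manip.state()['ee_pos']),np.array(manip.state()['ee_rot'])
    c=capture(n);cv2.imwrite(f'pics/{n}0.png',c['frame'])
    for t in ['wheel_top','pointer','mark','rail','wheel','board_holder','relay_0','relay_1','tweezers']:
        r=nets.trace(t,c)
        for q in r[:2]: 
            z={'wheel_top':.086,'pointer':.0345,'mark':.0345}.get(t,.03)
            print(n,t,round(q['score'],2),np.round(q['xy'],1),q['pixels'].sum(),np.round(w_at_z(c,q['xy'],p,R,z) if n=='wrist' else at_z(c,q['xy'],z),4))
E
```

```text
pics
{'time': np.float64(0.0), 'q': array([-0.07 ,  0.053,  1.402, -0.   ,  1.689, -0.07 ]), 'qd': array([-0.   ,  0.002,  0.   , -0.001,  0.   ,  0.001]), 'tau': array([ 1.0000e-03, -3.8167e+01, -3.6018e+01,  0.0000e+00,  6.0000e-03,
       -0.0000e+00]), 'ee_pos': array([0.525, 0.   , 0.404]), 'ee_rot': array([[ 0.   ,  1.   , -0.002],
       [ 1.   , -0.   ,  0.   ],
       [ 0.   , -0.002, -1.   ]]), 'contact_force': array([-0.135,  0.023, -0.615]), 'wrist_torque': array([-0.042,  0.002, -0.023]), 'width': np.float64(1.001)}
scene wheel_top 0.68 [359.5 200.5] 4261 [0.475  0.1934 0.086 ]
scene pointer 0.46 [375.  195.4] 59 [0.5098 0.0841 0.0345]
scene mark 0.52 [385.2 195.8] 57 [0.4933 0.0745 0.0345]
scene rail 0.47 [370.2 195.5] 75 [0.5212 0.0827 0.03  ]
scene wheel 0.75 [342.7 192.3] 270 [0.5714 0.1023 0.03  ]
scene board_holder 0.92 [358.  204.8] 4567 [0.521  0.1255 0.03  ]
scene relay_0 0.83 [317.5 184.3] 320 [0.6314 0.1038 0.03  ]
scene relay_0 0.6 [339.6 244.2] 368 [0.476  0.2491 0.03  ]
scene relay_1 0.83 [317.5 184.3] 320 [0.6314 0.1038 0.03  ]
scene relay_1 0.6 [339.6 244
[... 578 characters left out ...]
375.9 243.3] 164 [0.6369 0.0591 0.03  ]
side relay_1 0.54 [375.9 243.3] 164 [0.6369 0.0591 0.03  ]
side tweezers 0.84 [294.1 270.6] 280 [0.4466 0.024  0.03  ]
wrist wheel_top 0.95 [335.6  94. ] 18490 [0.5369 0.0862 0.086 ]
wrist pointer 0.58 [331.6  74.5] 1434 [0.5349 0.1108 0.0345]
wrist mark 0.7 [293.3 112.7] 211 [0.4934 0.0689 0.0345]
wrist rail 0.87 [335.4  73.9] 1455 [0.5391 0.112  0.03  ]
wrist wheel 0.69 [322.7  21. ] 1310 [0.5253 0.1735 0.03  ]
wrist relay_0 0.77 [422.2 106.4] 777 [0.6381 0.0793 0.03  ]
wrist relay_1 0.77 [422.2 106.4] 777 [0.6381 0.0793 0.03  ]
wrist tweezers 0.96 [284.  137.9] 372 [0.4822 0.0409 0.03  ]
wrist tweezers 0.46 [335.6  91.9] 18343 [0.5394 0.0919 0.03  ]
```

```bash
python3 - <<'E'
import cv2
for n,(x0,y0,x1,y1) in dict(scene=(290,150,450,270),side=(260,180,420,300),wrist=(220,0,460,180)).items():
    f=cv2.imread(f'pics/{n}0.png')[y0:y1,x0:x1]
    cv2.imwrite(f'pics/{n}0c.png',cv2.resize(f,(800,600),interpolation=cv2.INTER_CUBIC))
E
```

```text
(no output)
```

View pics/scene0c.png

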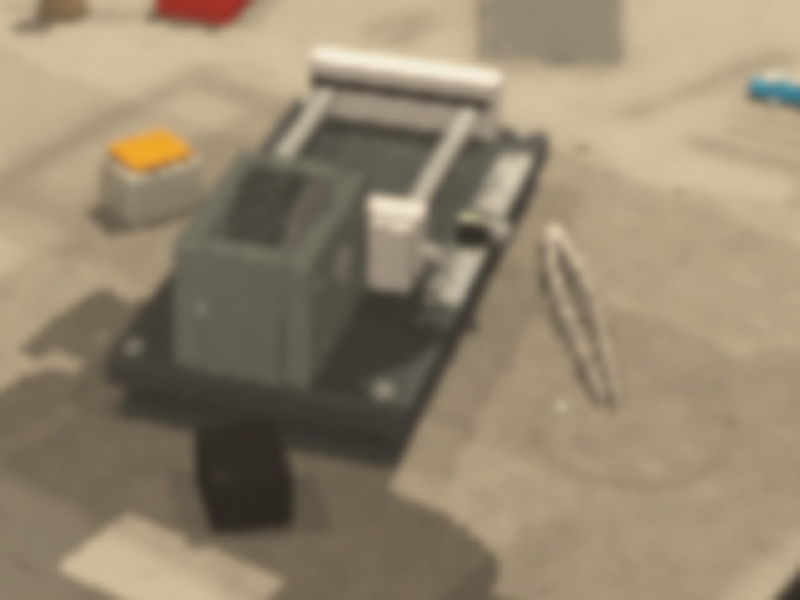

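View pics/side0c.png

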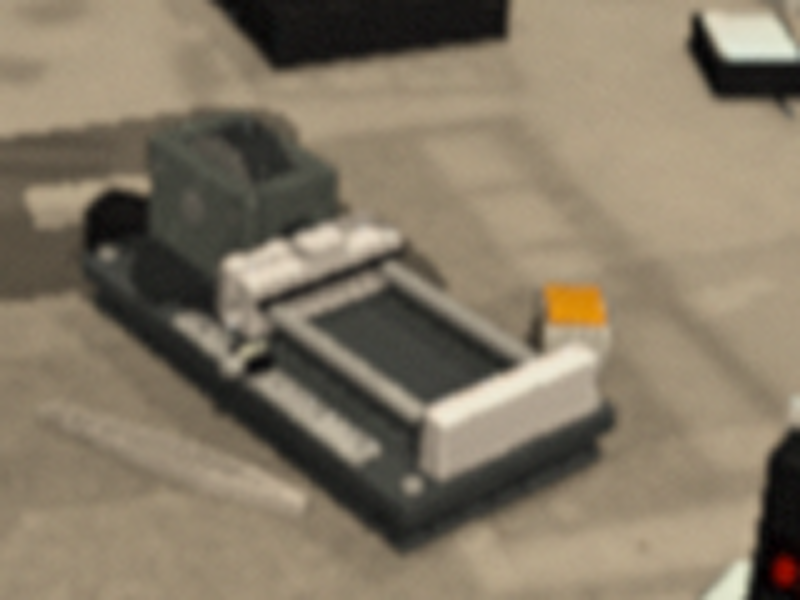

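View pics/wrist0c.png

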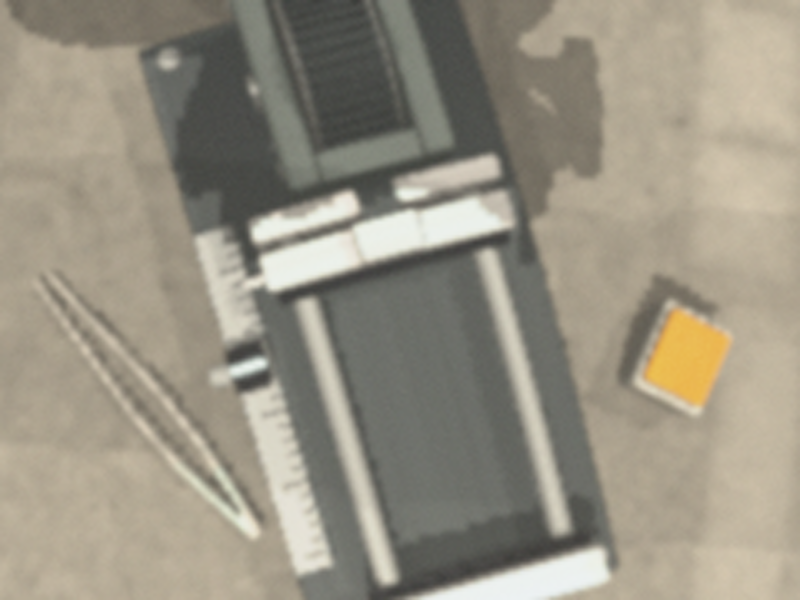

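```bash
python3 -m crank '[[0.03,0,0,-0.12],[0.03,0,0,-0.12],[0.03,0,0,0],[0,0,0,0],[0,0,0,0],[0,0,0,0]]' 0 20; python3 - <<'E'
from h import *
s=manip.state()
p,R=np.array(s['ee_pos']),np.array(s['ee_rot']);print(p,R)
c=capture('wrist');cv2.imwrite('pics/w1.png',c['frame']);print(c['tool_from_camera'],c['fx'],c['fy'],c['cx'],c['cy'])
np.savez('w1.npz',p=p,R=R,**{k:c[k] for k in ['tool_from_camera','fx','fy','cx','cy']})
for t in ['wheel_top','pointer','mark','rail','wheel']:
  for q in nets.trace(t,c)[:3]:
    z={'wheel_top':.086,'pointer':.0345,'mark':.0345,'wheel':.083,'rail':.064}.get(t,.03)
    print(t,round(q['score'],2),np.round(q['xy'],1),q['pixels'].sum(),np.round(w_at_z(c,q['xy'],p,R,z),4))
E
```

```text
time: 2.1
ee_pos: [0.5144, 0.0883, 0.4047]
ee_rot: [[-0.237, 0.972, 0.0], [0.972, 0.237, -0.0], [-0.0, 0.0, -1.0]]
contact_force: [-0.2, -0.3, -0.7]
width: 0.005
[0.5144477  0.08826453 0.40472876] [[-2.36826216e-01  9.71552002e-01  2.27131059e-04]
 [ 9.71551966e-01  2.36826278e-01 -3.02269413e-04]
 [-3.47461057e-04  1.49084306e-04 -9.99999929e-01]]
[[-1.06409834e-04 -9.62059345e-01 -2.72840255e-01  6.95485810e-02]
 [ 9.99999914e-01 -2.11987746e-04  3.57480122e-04 -5.98023144e-04]
 [-4.01755883e-04 -2.72840194e-01  9.62059285e-01  3.07401100e-02]
 [ 0.00000000e+00  0.00000000e+00  0.00000000e+00  1.00000000e+00]] 309.70691628693146 309.70691628693146 321.98465526712005 197.5785938937191
wheel_top 0.9 [344.9 158.5] 16749 [0.5288 0.1185 0.086 ]
wheel_top 0.67 [350.6 111.3] 1614 [0.523  0.1627 0.086 ]
pointer 0.89 [344.8 163. ] 1336 [0.5356 0.1069 0.0345]
pointer 0.16 [275.6 189.5] 575 [0.4668 0.0589 0.0345]
mark 0.66 [302.2 183.7] 202 [0.4949 0.0726 0.0345]
mark 0.55 [332.6  49.5] 799 [0.4923 0.2258 0.0345]
rail 0.77 [349.4 163.4] 1315 [0.5369 0.1118 0.064 ]
rail 0.41 [343.8 162.3] 16949 [0.5311 0.1116 0.064 ]
wheel 0.69 [350.2 112.2] 1601 [0.5231 0.1619 0.083 ]
```

View pics/w1.png

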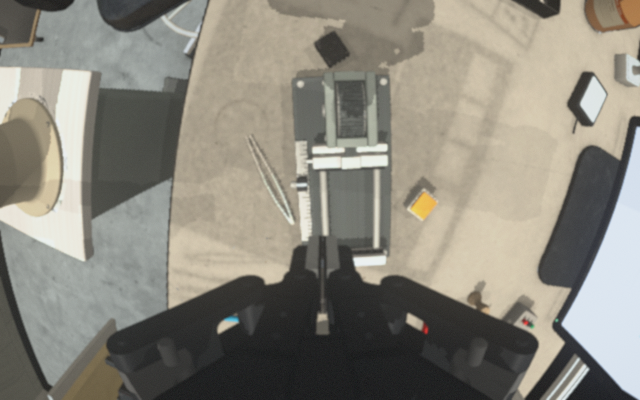

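```bash
python3 - <<'E'
import cv2
f=cv2.imread('pics/w1.png')[60:270,270:410]
cv2.imwrite('pics/w1c.png',cv2.resize(f,(400*1,600),interpolation=cv2.INTER_CUBIC))
f=cv2.imread('pics/w1.png')[130:210,285:391]
cv2.imwrite('pics/w1d.png',cv2.resize(f,(795,600),interpolation=cv2.INTER_CUBIC))
f=cv2.imread('pics/w1.png')[65:145,285:391]
cv2.imwrite('pics/w1e.png',cv2.resize(f,(795,600),interpolation=cv2.INTER_CUBIC))
E
```

```text
(no output)
```

View pics/w1d.png

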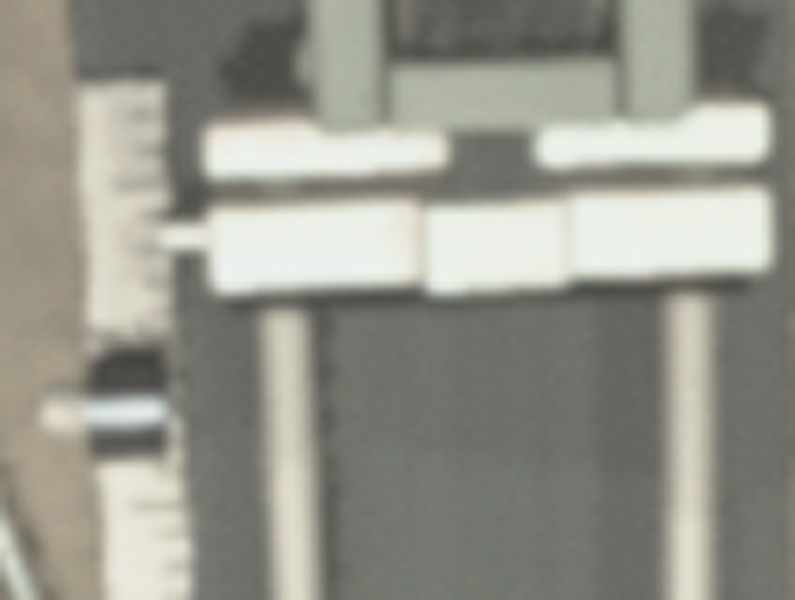

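View pics/w1e.png

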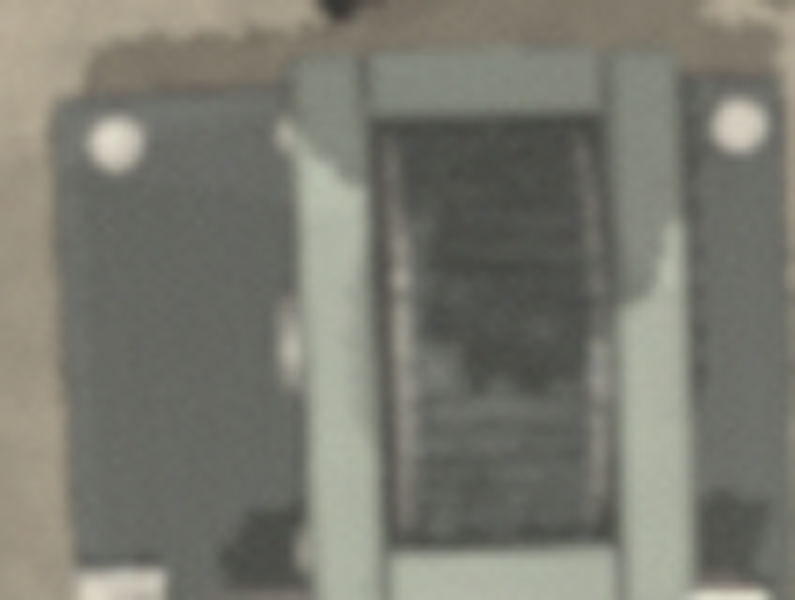

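View pics/w1c.png

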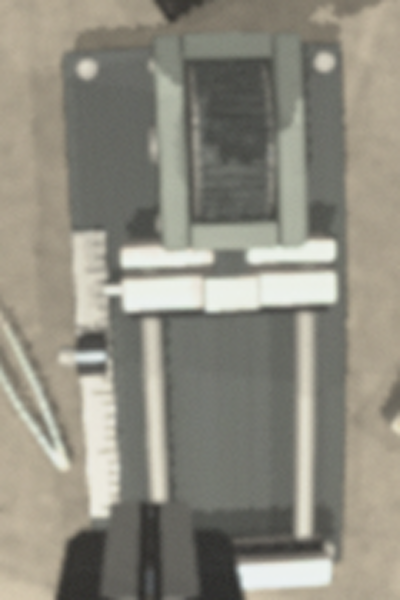

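```bash
cat >> h.py <<'E'
def load(n):
    d=np.load(n);c={k:d[k] for k in ['tool_from_camera','fx','fy','cx','cy']};return c,d['p'],d['R']
E
python3 - <<'E'
from h import *
c,p,R=load('w1.npz')
e=lambda x,y:(285+x/7.5-.4,65+y/7.5-.4); d=lambda x,y:(285+x/7.5-.4,130+y/7.5-.4)
H=[w_at_z(c,q,p,R,.076)[:2] for q in [e(295,53),e(682,50),d(316,128),d(694,122)]]
H=np.array(H);print(H, H.mean(0)); 
for a,b in [(0,1),(2,3),(0,2),(1,3)]:
    v=H[b]-H[a];print(np.linalg.norm(v),np.arctan2(v[1],v[0]))
P=w_at_z(c,d(163,238),p,R,.0345);M=w_at_z(c,d(168,412),p,R,.0345);print(P,M,np.linalg.norm(P-M))
B=[w_at_z(c,q,p,R,.026)[:2] for q in [e(58,100),e(785,72)]]
v=B[1]-B[0];print(B,np.linalg.norm(v),np.arctan2(v[1],v[0]))
for i in (1,2):
  print([w_at_z(c,q,p,R,.0)[:2] for q in []])
# wheel window centre sides
print(w_at_z(c,e(385,330),p,R,.083),w_at_z(c,e(600,330),p,R,.083))
E
```

```text
[[0.49013708 0.1939663 ]
 [0.53755372 0.2071654 ]
 [0.50996341 0.12416069]
 [0.5573667  0.13705701]] [0.52375523 0.16558735]
0.049219451411369866 0.2714913688167743
0.049126238307862294 0.2656265548802043
0.07256656906661149 -1.2940619193778566
0.07285424923531138 -1.2953736794990962
[0.49365892 0.09854517 0.0345    ] [0.50037017 0.07292639 0.0345    ] 0.026483254881906088
[array([0.45657631, 0.18557108]), array([0.56017006, 0.21702605])] 0.10826393920956087 0.29479085205367284
[]
[]
[0.50938142 0.16183654 0.083     ] [0.5353086 0.1686347 0.083    ]
```

```bash
python3 -m crank '[[0,0,0,-0.033],[0.02,0.01,0,0],[0.03,0.01,0,0],[0.03,0.01,0.02,0],[0,0,0.03,0],[0,0,0.03,0],[0,0,0.03,0],[0,0,0.02,0],[0,0,0,0],[0,0,0,0],[0,0,0,0]]'; python3 - <<'E'
from h import *
for n in ['scene','side','wrist']:
    c=capture(n);f=c['frame']
    x0,y0,x1,y1=dict(scene=(290,100,450,220),side=(240,150,400,270),wrist=(220,60,460,240))[n]
    cv2.imwrite(f'pics/{n}2c.png',cv2.resize(f[y0:y1,x0:x1],(800,600),interpolation=cv2.INTER_CUBIC))
E
```

```text
time: 3.5
ee_pos: [0.5221, 0.1741, 0.2766]
ee_rot: [[-0.269, 0.963, 0.003], [0.963, 0.269, 0.001], [-0.0, 0.003, -1.0]]
contact_force: [0.3, -0.0, -0.1]
width: -0.001
```

View pics/scene2c.png

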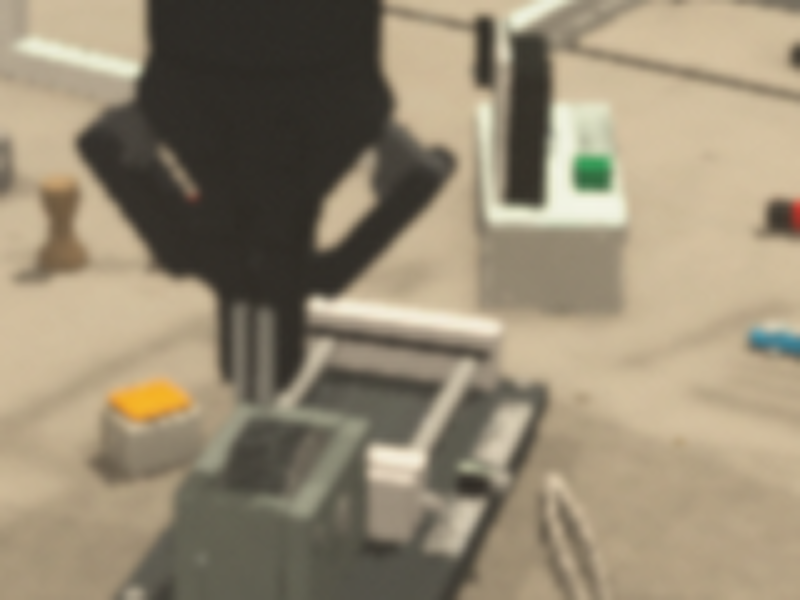

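View pics/side2c.png

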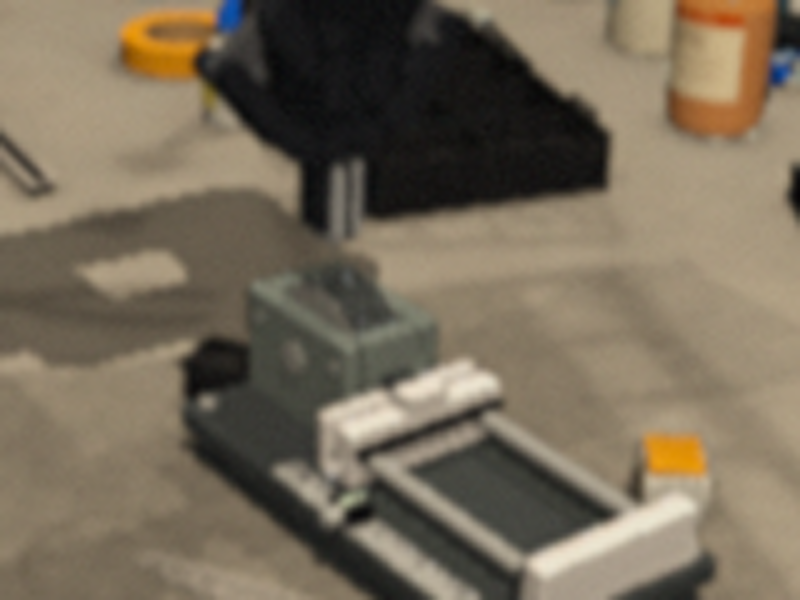

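View pics/wrist2c.png

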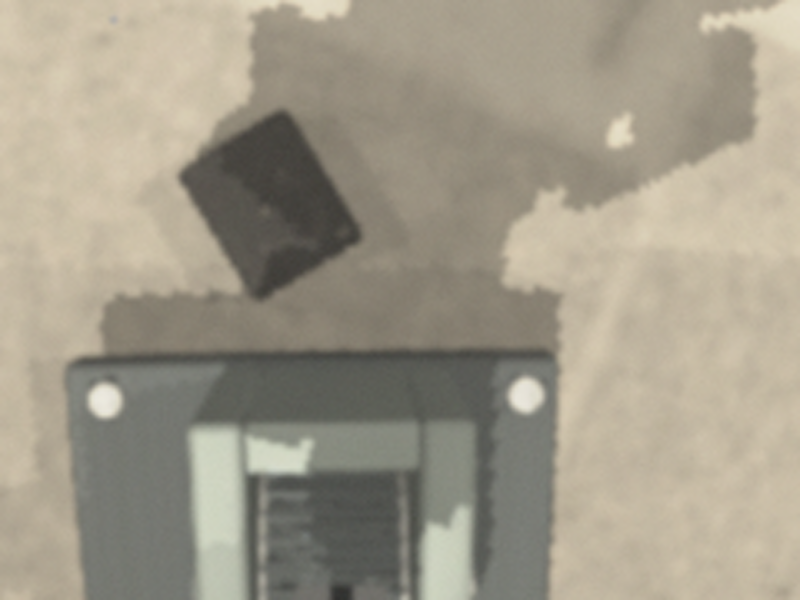

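```bash
python3 -m crank '[[0,0,0.006,0],[0,0,0.006,0],[0,0,0.004,0],[0,0,0.002,0],[0,0,0,0],[0,0,0,0]]'; python3 -m crank '[[0,0,0.001,0],[0,0,0.001,0],[0,0,0,0],[0,0,0,0]]'
```

```text
time: 4.25
ee_pos: [0.5216, 0.1741, 0.2569]
ee_rot: [[-0.27, 0.963, -0.0], [0.963, 0.27, -0.0], [-0.0, -0.0, -1.0]]
contact_force: [-2.7, -0.3, 3.6]
width: 0.006
time: 4.65
ee_pos: [0.5216, 0.1741, 0.2551]
ee_rot: [[-0.27, 0.963, 0.0], [0.963, 0.27, 0.0], [-0.0, 0.0, -1.0]]
contact_force: [-2.2, 0.1, 5.7]
width: -0.001
```

```bash
python3 -m crank '[[-0.003,0,0,0],[-0.004,0,0,0],[-0.004,0,0,0],[-0.004,0,0,0],[-0.003,0,0,0],[0,0,0,0],[0,0,0,0]]'; python3 - <<'E'
from h import *
for n in ['side']:
    c=capture(n);f=c['frame']
    x0,y0,x1,y1=dict(scene=(290,100,450,220),side=(260,180,420,300),wrist=(220,60,460,240))[n]
    cv2.imwrite(f'pics/{n}3c.png',cv2.resize(f[y0:y1,x0:x1],(800,600),interpolation=cv2.INTER_CUBIC))
E
```

```text
time: 5.35
ee_pos: [0.5266, 0.1566, 0.2553]
ee_rot: [[-0.27, 0.963, 0.001], [0.963, 0.27, -0.0], [-0.0, 0.001, -1.0]]
contact_force: [-2.8, -1.6, 5.5]
width: 0.003
```

View pics/side3c.png

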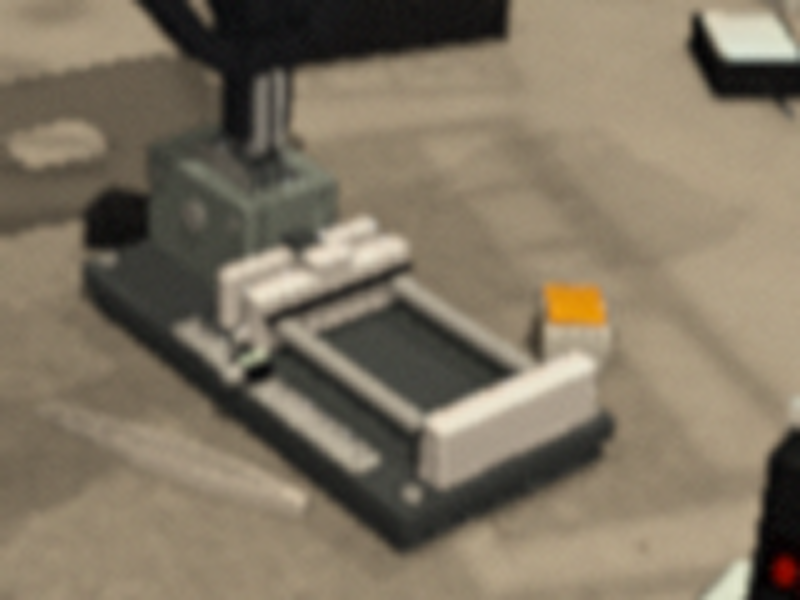

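```bash
R='';
python3 -m crank '[[0,0,-0.006,0],[0,0,-0.006,0],[0.006,0,0,0],[0.006,0,0,0],[0.006,0,0,0],[0,0,0.005,0],[0,0,0.004,0],[0,0,0.003,0],[0,0,0,0],[0,0,0,0],[-0.003,0,0,0],[-0.004,0,0,0],[-0.004,0,0,0],[-0.004,0,0,0],[-0.003,0,0,0],[0,0,0,0],[0,0,0,0]]'
python3 -m crank '[[0,0,-0.006,0],[0,0,-0.006,0],[0.006,0,0,0],[0.006,0,0,0],[0.006,0,0,0],[0,0,0.005,0],[0,0,0.004,0],[0,0,0.003,0],[0,0,0,0],[0,0,0,0],[-0.003,0,0,0],[-0.004,0,0,0],[-0.004,0,0,0],[-0.004,0,0,0],[-0.003,0,0,0],[0,0,0,0],[0,0,0,0]]'
python3 - <<'E'
from h import *
for n in ['side','scene','wrist']:
    c=capture(n);f=c['frame']
    x0,y0,x1,y1=dict(scene=(340,160,420,220),side=(280,210,360,270),wrist=(220,200,460,380))[n]
    cv2.imwrite(f'pics/{n}4c.png',cv2.resize(f[y0:y1,x0:x1],(800,600),interpolation=cv2.INTER_CUBIC))
E
```

```text
time: 7.1
ee_pos: [0.5267, 0.1564, 0.2553]
ee_rot: [[-0.269, 0.963, 0.001], [0.963, 0.269, -0.0], [-0.001, 0.001, -1.0]]
contact_force: [-2.6, -1.3, 5.9]
width: 0.002
time: 8.8
ee_pos: [0.5267, 0.1563, 0.2553]
ee_rot: [[-0.269, 0.963, 0.001], [0.963, 0.269, -0.0], [-0.001, 0.001, -1.0]]
contact_force: [-1.0, -1.0, 5.5]
width: -0.003
```

View pics/side4c.png

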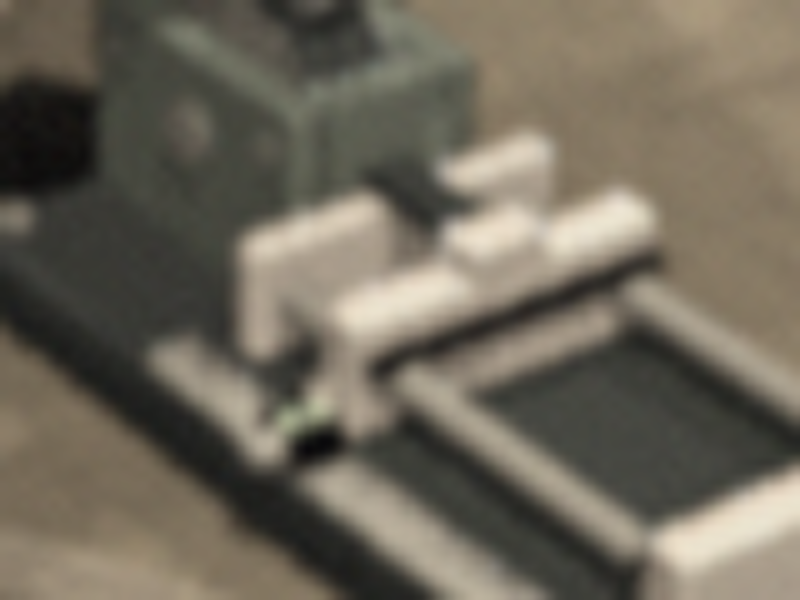

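View pics/scene4c.png

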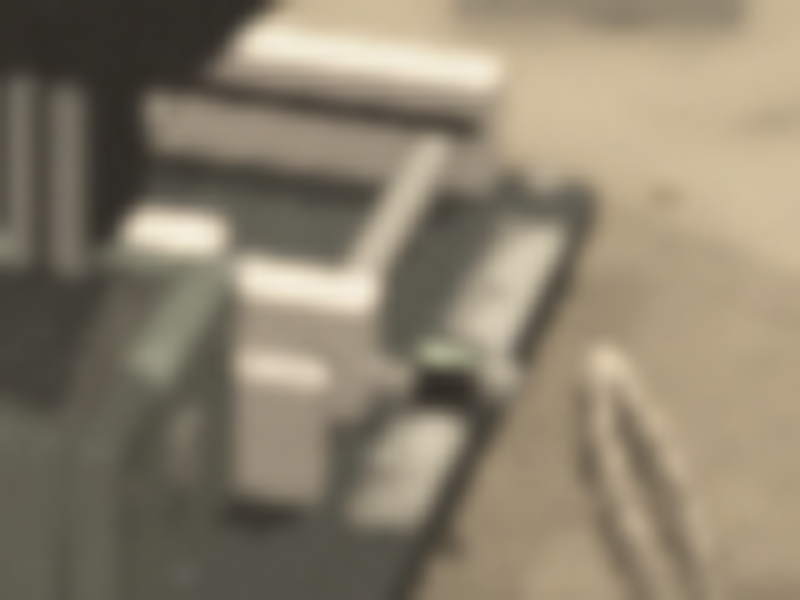

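```bash

python3 -m crank '[[0,0,-0.015,0],[0,0,-0.03,0],[-0.02,-0.008,0,0],[-0.03,-0.012,0,0],[-0.03,-0.012,0,0],[-0.03,-0.012,0,0],[-0.013,-0.004,0,0],[0,0,0,0],[0,0,0,0],[0,0,0,0]]'
python3 - <<'E'
from h import *
s=manip.state();p,R=np.array(s['ee_pos']),np.array(s['ee_rot'])
c=capture('wrist');cv2.imwrite('pics/w5.png',c['frame'])
np.savez('w5.npz',p=p,R=R,**{k:c[k] for k in ['tool_from_camera','fx','fy','cx','cy']})
for t in ['pointer','mark']:
  for q in nets.trace(t,c)[:3]: print(t,round(q['score'],2),np.round(q['xy'],1),q['pixels'].sum(),np.round(w_at_z(c,q['xy'],p,R,.0345),4))
cv2.imwrite('pics/w5c.png',cv2.resize(c['frame'][120:220,250:383],(798,600),interpolation=cv2.INTER_CUBIC))
E
```

```text
time: 9.95
ee_pos: [0.5135, 0.0264, 0.2998]
ee_rot: [[-0.271, 0.963, 0.0], [0.963, 0.271, 0.0], [0.0, 0.0, -1.0]]
contact_force: [-0.6, -0.3, -0.1]
width: -0.002
pointer 0.96 [388.5 129.1] 3286 [0.5465 0.0954 0.0345]
mark 0.94 [310.3 139.6] 397 [0.4914 0.0708 0.0345]
```

View pics/w5c.png

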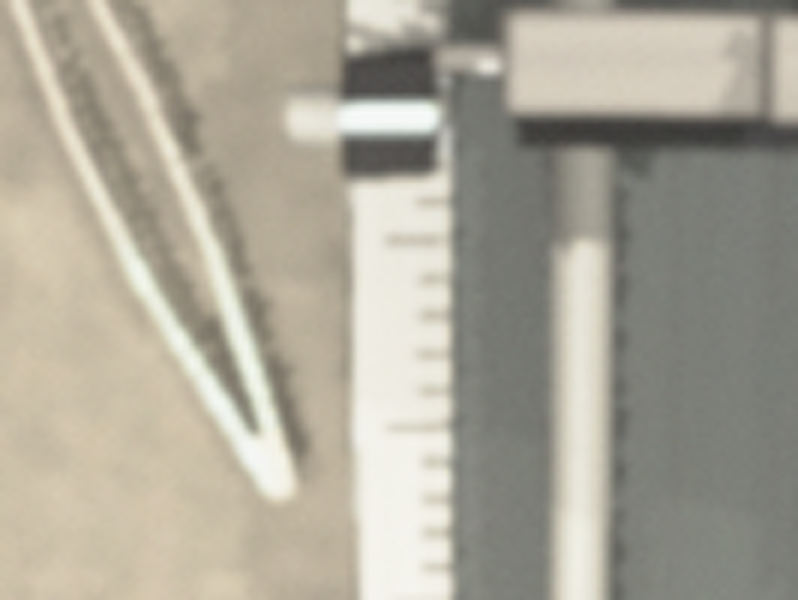

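```bash
python3 - <<'E'
from h import *
c,p,R=load('w5.npz')
f=lambda x,y:(250+x/6-.4,120+y/6-.4)
y=np.array([-np.sin(.272),np.cos(.272),0])
for P in [(450,58),(470,60),(490,62)]:
  for z in (.0345,.0385):
    a=w_at_z(c,f(*P),p,R,.0345);b=w_at_z(c,f(436,118),p,R,z);print(P,z,a,b,(a-b)@y)
E
```

```text
(450, 58) 0.0345 [0.49968872 0.08126775 0.0345    ] [0.50006133 0.07346195 0.0345    ] 0.007618929214187857
(450, 58) 0.0385 [0.49968872 0.08126775 0.0345    ] [0.49996024 0.07379917 0.0385    ] 0.007266938600320871
(470, 60) 0.0345 [0.50217157 0.08170817 0.0345    ] [0.50006133 0.07346195 0.0345    ] 0.0073761289673658316
(470, 60) 0.0385 [0.50217157 0.08170817 0.0345    ] [0.49996024 0.07379917 0.0385    ] 0.007024138353498847
(490, 62) 0.0345 [0.50465504 0.08215278 0.0345    ] [0.50006133 0.07346195 0.0345    ] 0.007137186725108802
(490, 62) 0.0385 [0.50465504 0.08215278 0.0345    ] [0.49996024 0.07379917 0.0385    ] 0.006785196111241816
```

```bash

python3 -m crank '[[0.025,0.008,0,0],[0.03,0.012,0,0],[0.03,0.012,0,0],[0.03,0.012,0,0],[0.022,0.004,0,0],[0,0,0.015,0],[0,0,0.015,0],[0,0,0.007,0],[0,0,0.005,0],[0,0,0.003,0],[0,0,0,0],[0,0,0,0],[-0.003,0,0,0],[-0.004,0,0,0],[-0.003,0,0,0],[0,0,0,0],[0,0,0,0]]'
python3 -m crank '[[0,0,-0.006,0],[0,0,-0.006,0],[0.005,0,0,0],[0.005,0,0,0],[0,0,0.005,0],[0,0,0.004,0],[0,0,0.003,0],[0,0,0,0],[0,0,0,0],[-0.003,0,0,0],[-0.004,0,0,0],[-0.003,0,0,0],[0,0,0,0],[0,0,0,0]]'
python3 -m crank '[[0,0,-0.015,0],[0,0,-0.03,0],[-0.03,-0.008,0,0],[-0.03,-0.012,0,0],[-0.03,-0.012,0,0],[-0.03,-0.012,0,0],[-0.007,-0.004,0,0],[0,0,0,0],[0,0,0,0],[0,0,0,0]]'
python3 - <<'E'
from h import *
s=manip.state();p,R=np.array(s['ee_pos']),np.array(s['ee_rot'])
c=capture('wrist');cv2.imwrite('pics/w6.png',c['frame'])
np.savez('w6.npz',p=p,R=R,**{k:c[k] for k in ['tool_from_camera','fx','fy','cx','cy']})
cv2.imwrite('pics/w6c.png',cv2.resize(c['frame'][120:220,250:383],(798,600),interpolation=cv2.INTER_CUBIC))
E
```

```text
time: 11.8
ee_pos: [0.5256, 0.1598, 0.2557]
ee_rot: [[-0.269, 0.963, 0.001], [0.963, 0.269, -0.0], [-0.0, 0.001, -1.0]]
contact_force: [-3.0, -0.8, 5.0]
width: 0.0
time: 13.2
ee_pos: [0.5255, 0.1604, 0.2552]
ee_rot: [[-0.269, 0.963, 0.001], [0.963, 0.269, -0.0], [-0.0, 0.001, -1.0]]
contact_force: [-0.7, -1.1, 5.4]
width: -0.001
time: 14.2
ee_pos: [0.5135, 0.0264, 0.2998]
ee_rot: [[-0.271, 0.963, 0.0], [0.963, 0.271, 0.0], [0.0, 0.0, -1.0]]
contact_force: [-0.3, 0.5, -0.2]
width: -0.002
```

View pics/w6c.png

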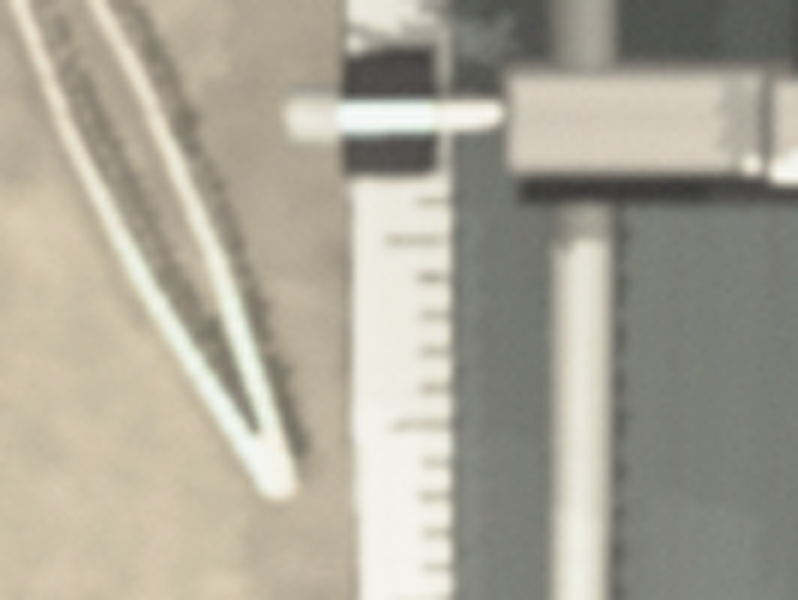

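```bash
python3 - <<'E'
from h import *
c,p,R=load('w6.npz')
f=lambda x,y:(250+x/6-.4,120+y/6-.4)
y=np.array([-np.sin(.272),np.cos(.272),0])
for z in (.0345,.0385): print((w_at_z(c,f(465,115),p,R,.0345)-w_at_z(c,f(436,117),p,R,z))@y)
s=manip.state();print(s['time'],s['contact_force'],np.abs(s['qd']).max())
print(manip.finish_job())
E
```

```text
0.0002664719248193528
-8.36391727255943e-05
14.25 [0.23423199 0.80104383 0.84828105] 0.0024884279109022305
the job is handed in; nothing more can be done
None
```

The pointer now lines up with the white line on the gauge rider. The last wrist picture puts it within about 0.3 mm of the mark, against the 2.5 mm allowed.

- **How:** I rolled the wheel with the shut fingertip in three strokes of 18 mm and two of 10 mm. Each pressed about 4 mm with 5 to 6 N. The rail closed about 26.5 mm in all.
- **At hand-in:** The job was handed in at 14.25 s. The hand was about 75 mm above the holder with no contact force beyond sensor noise, and the arm was at rest. I only commanded contact with the wheel.
- **Disagreement:** After the first three strokes the rail had moved about 19 mm, where the gearing gave 18 mm. I set the last two strokes from that measurement, and the final picture confirmed the alignment.
- **Not checked at the end:** I did not measure the relays or tweezers again. The hand stayed well away from them, and the part of the tweezers in the last picture is unchanged from the picture before it.

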